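# Clamp the laser tube in its cradle

## Robot

A 6-joint arm with a two-finger parallel gripper is mounted at the origin on the work surface. World frame = base frame: x ahead of the robot, y to its left, z up, the work surface at z = 0. Lengths are in m, angles in degrees, forces in N, time in s.
With the tool pointing down it reaches from about 0.4 to 0.825 m from the base axis. Payload 7 kg.
Tool frame: the origin (TCP) lies midway between the tips of the shut fingers; the grasp point (between the pads) lies 19 mm behind it; z points along the fingers, y is the line along which they close (so a half turn about z gives the same grasp; the last joint's range is limited). The gripper opens to 85 mm and grips with 20 to 120 N. Pads are 22 mm wide; open, the fingers measure 114 mm over their backs; the gripper's body (76 mm by 85 mm) begins 54 mm behind the grasp point. The pads swing forward as they close: fully open they stand 13 mm farther back than shut.
Start: joints at [-56.259, 20.546, 0.682, 0, -70.136, -16.507], TCP at [0.2, -0.645, 0.231] pointing down, gripper open.
Joint ranges: [-176.03, 176.03], [-82.01, 121.73], [-58.28, 71.71], [-173.87, 95.51], [-174.79, -0.11], [-173.66, 173.66]. Speed limits (degrees/s): [136.94, 136.94, 172.46, 180, 180, 180].

## Interface

Orientations are given as [roll, pitch, yaw] about the fixed x, y, z axes, in that order (R = Rz(yaw) Ry(pitch) Rx(roll)).
In Python, from workcell import env, eyes gives the robot as it stands.
- The arm moves only by the tool play_rows, never from a script. Its argument "deltas" is a list of rows, each a list of 5 numbers: the finger opening in mm, from 0 to 85.4, then the shift along the tool's x, y, z in units of 20 cm (1.0 is 20 cm), then the turn about the tool's z in units of 60 degrees (1.0 is 60 degrees). A call has 1 to 12 rows; each row shifts and turns the commanded pose from where the row before left it, along the tool's axes as they then stand; what a row does not reach is not made up. A row lasts 1/12 s, in which the tool goes at most 41.7 mm and 7.16 degrees, less where a joint would pass 70% of its speed; a pose out of reach is approached as far as the arm can. A call with a number of a shift or a turn outside -1 to 1 is refused whole. A call with a gripper value outside its range is refused whole. The fingers move at their own pace and stop on an object; "grip_force" is the grip in N (left out, the last holds). Time passes only in rows, so rows that do not move let the fingers close. It gives the time, the measured TCP pose, the force, the opening and the grip force at its end, in the units of the state.
- env.state(): the state, without advancing time (a new reading comes with each control period).
- eyes.camera(name): name is "scene" or "top" or "wrist"; returns a dict with "pixels" (384x512x3 uint8, red, green, blue), "fx", "fy", "cx", "cy" (pixels), "k1" (the pictures are not rectified: a ray, as slopes to the right and down, at radius r is drawn at 1 + k1 r^2 times it, then the intrinsics apply), "R" (3x3) and "t" (3): a world point X has camera coordinates R X + t. Camera axes: x right, y down, z forward; pixel columns grow to the right and rows downward; lengths in m; the calibration is good to about 2 mm. A picture is of the moment at which its call begins. There is no depth.
- env.hand_in(): hands the job in; it is judged then, once.
The state is a dict: "time": time; "q": joint angles; "joint_velocities": joint speeds; "joint_torque": joint torques, N m; "tool_pos": TCP position; "ee_rot": TCP orientation; "contact_force": force on the tool from outside, world axes, zero at the start; "ft_torque": the same for the moment, N m; "grip_width": finger opening in m; "grasp_force": force on a finger pad.
Only numpy, scipy, OpenCV 4.12 (cv2) and the standard library are available. Lean on these libraries where they do the work, as an engineer would, in place of code of your own. Each camera call takes 0.05 s, during which the arm holds its last target. There are 200 camera calls.

## Task

Lift the laser tube out of its rest and lay it gently, centred lengthwise, in the V cradle of the clamp mount, and let go of it. Then swing both hinged straps over it and press each one down by feel until its catch clicks and holds it fully shut, without forcing it. Leave the other things on the table where they are.

Things in the scene. Friction and masses are not known exactly. Their poses are not given: they have to be found in the camera images.
- tube: The laser tube: a bright plain aluminium cylinder, 40 mm in diameter, 200 mm long, 0.3 to 0.6 kg, the same at both ends. Its origin is on its axis at mid length; its y axis runs along it. It starts lying in the rest, axis about level, 37 mm above the table.
- rest: The rest the tube starts on: a fixed black plate 90 x 170 x 8 mm with two grey V blocks at y = +60 and -60 mm (each 24 mm long along y, tops 24 mm above the plate). Origin under the plate's centre, on the table; the tube lies along its y axis. Between the V blocks the tube is free for a grasp from above.
- mount: Base of the clamp mount, fixed: aluminium plate 75 x 190 x 12 mm (x, y, z), origin under its centre, z up. Two posts on it carry a black cradle straight above, same axes: strap hinges on its +x side, catches on its -x side. The cradle is locked and does not move, but its height was set by hand, anywhere in a range of 25 mm, and is given by no entry: find it by touch or sight.
- axis_low (a point): Point fixed to the mount base, 100 mm above its origin: the tube's mid point when home if the cradle were at its lowest. The true point is 0 to 25 mm higher. Home, the tube lies along the mount's y in two upward 90 degree V seats at y = +65 and -65 mm, each 24 mm long, 52 mm wide at the top. Between the seats is only a beam, its top 32 mm below the tube's axis: grip the tube there.
- hinge_low (a point): Point fixed to the mount base: mid point of the strap hinges' common axis (along the mount's y, at x = +36 mm, 6 mm above the home tube's axis) if the cradle were at its lowest; the true axis is higher by the same 0 to 25 mm. A strap's flat outer face is 24 mm from this axis and reaches 78 mm along from it; shut it is level on top (30 mm above the tube's axis), upright it faces +x.
- catch_low (a point): Point fixed to the mount base: middle of the line of the two catches (at x = -42 mm, y = +65 and -65 mm) if the cradle were at its lowest; truly 0 to 25 mm higher. A sprung steel nose holds the strap's lip when shut. From about 0.15 rad the lip meets it; 10 to 16 N down on the strap near the lip carries it over with a click to the end stop. Then stop: over 50 N on mount or straps harms.
- strapA (a joint): Hinged strap at y = +65 mm of the mount: aluminium plate 24 mm wide, 6 mm thick, 82 mm long, lip at its end. Angle in rad: 0 shut, 1.57 upright, 2.1 leaning away to +x; starts 1.55 to 1.8. A light spring (0.06 N m/rad, free at 2.2 rad) opens it, friction 0.06 N m: above about 1.3 rad it stays as left; below, it springs up if let go uncaught. It shuts only over a tube that lies home.
- strapB (a joint): The same strap at y = -65 mm of the mount; same meaning of its angle, same start range.
- screwdriver: Bystander, to be left in its place: screwdriver, 190 mm long, lying between robot and work. Origin in the middle of its underside.
- post: Bystander, to be left in its place: steel post on a round foot, 40 mm across, 75 mm tall. Origin in the middle of its underside.
- lens_ring: Bystander, to be left in its place: black ring, 60 mm across, 14 mm high. Origin in the middle of its underside.
- wash_bottle: Bystander, to be left in its place: white bottle, 60 mm across, 150 mm tall. Origin in the middle of its underside.
- filter_case: Bystander, to be left in its place: grey flat case, 80 x 110 x 30 mm. Origin in the middle of its underside.
- wrench: Bystander, to be left in its place: steel wrench, 150 mm long. Origin in the middle of its underside.
- screw_tray: Bystander, to be left in its place: clear shallow tray, 90 x 130 x 30 mm. Origin in the middle of its underside.
There are look-alikes about, which are no part of the job. Leave any brown or turquoise look-alike of the tube alone.

How it is judged:
By the outcome, as a careful person would: the job done as asked, in the order asked, and still so for the second after the job is handed in, with the robot touching nothing.
It also fails if it takes over 69 s, if anything falls off the work surface, if the arm or the gripper's body presses on something with over 40 N, if the wrist force passes 120 N, or if a joint passes its speed limit or range.

## Working session

There is one attempt and no reset: what is moved stays moved. The work goes in short steps, Python scripts to look and compute and a tool call to move; the robot and the scene stay as the last step left them, time stands still between calls to the robot, and variables do not carry over. Pictures are saved under pics/ and viewed, at most 10 in all, crops included, and the job is handed in when it is done.

Besides the shell and the picture viewer there is one more tool, called after "Emit:" by a JSON object that holds its "name" and its "arguments". play_rows: Moves the arm, as the interface text tells. Its arguments: {"type":"object","properties":{"deltas":{"type":"array","items":{"type":"array","items":{"type":"number"}}},"grip_force":{"type":"number"}},"required":["deltas"]}

```bash
mkdir -p pics; ls
cat > h.py <<'E'
import numpy as np, cv2
from workcell import env, eyes
def grab(n):
    c=eyes.camera(n); return c
def save(c,f,crop=None,s=1):
    p=c["pixels"][:,:,::-1]
    if crop: p=p[crop[1]:crop[3],crop[0]:crop[2]]
    cv2.imwrite("pics/"+f,cv2.resize(p,None,fx=s,fy=s,interpolation=cv2.INTER_CUBIC))
def proj(c,X):
    X=np.atleast_2d(X)@np.array(c["R"]).T+np.array(c["t"]); s=X[:,:2]/X[:,2:]
    s=s*(1+c["k1"]*(s**2).sum(1,keepdims=True)); return s*[c["fx"],c["fy"]]+[c["cx"],c["cy"]]
def ray(c,u,v):
    d=np.array([(u-c["cx"])/c["fx"],(v-c["cy"])/c["fy"]]); s=d.copy()
    for _ in range(30): s=d/(1+c["k1"]*(s@s))
    R=np.array(c["R"]); return -R.T@np.array(c["t"]), R.T@np.array([s[0],s[1],1])
def atz(c,u,v,z):
    o,d=ray(c,u,v); return o+d*(z-o[2])/d[2]
E
python3 - <<'E'
from h import *
import pickle
cs={n:grab(n) for n in("scene","top")}
pickle.dump(cs,open("cs.pkl","wb"))
for n,c in cs.items():
    save(c,n+"0.png",s=1.5); print(n,c["fx"],c["k1"],-np.array(c["R"]).T@c["t"])
s=env.state();print(s)
E
```

```text
pics
scene 395.8930165901482 -0.07904822048339512 [1.27189712 0.26216039 0.7851741 ]
top 398.38046347917947 -0.08719952429056406 [0.42910604 0.04136798 1.27641379]
{'time': 0.1, 'q': array([-5.62578419e+01,  2.05877928e+01,  6.40171666e-01, -1.83079051e-02,
       -7.01345543e+01, -1.65081244e+01]), 'joint_velocities': array([ 0.00158195, -0.1280435 ,  0.10006005,  0.03347272, -0.00622394,
        0.10711837]), 'joint_torque': array([-1.50197375e-03, -5.84763694e+01,  2.94108528e+01,  6.95448294e+00,
       -3.14672077e-03, -4.05894156e-06]), 'tool_pos': array([ 0.19985979, -0.64429959,  0.23045908]), 'ee_rot': array([ 1.79916321e+02, -6.85038393e-03, -1.62772195e+02]), 'contact_force': array([-0.42615623, -0.07865402, -0.12566766]), 'ft_torque': array([ 0.05527866, -0.00531932, -0.01014132]), 'grasp_force': 0.0, 'grip_width': 0.08533360701002829}
```

View pics/scene0.png

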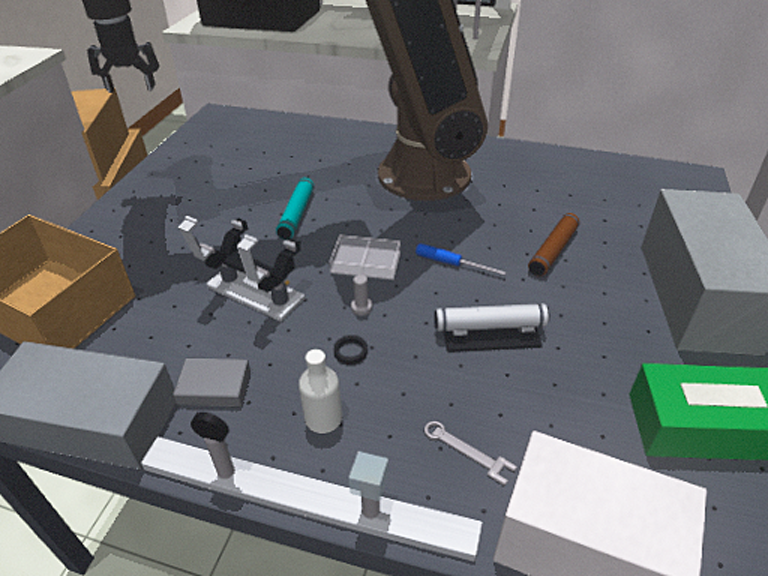

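View pics/top0.png

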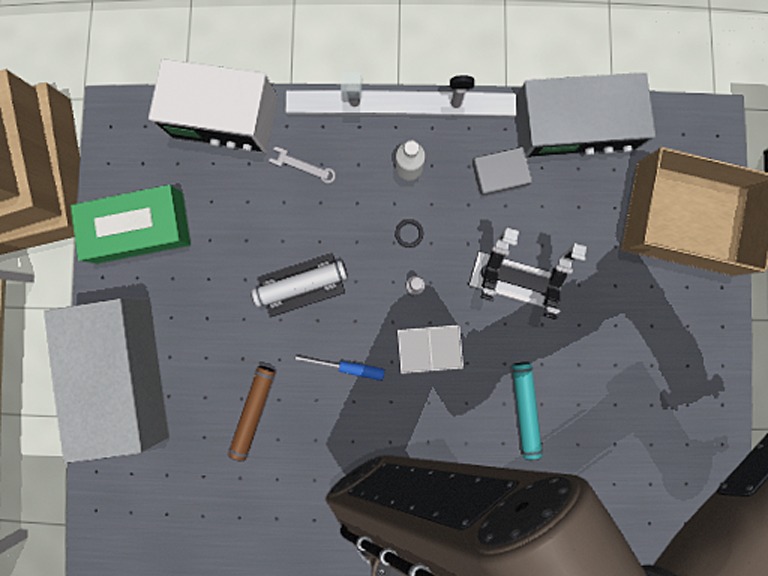

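Candidates for the tube in the top picture: the bright tube on the black rest (300,283), a brown one (252,412) and a turquoise one (527,410). I choose the bright one. The mount is at about (525,275), with its straps upright and the hinges on the far side. I'll check both in one crop.

Run:
```python
from h import *
import pickle
cs=pickle.load(open("cs.pkl","rb"))
c=cs["top"]
p=c["pixels"][:,:,::-1]
a=cv2.resize(p[160:215,160:240],None,fx=5,fy=5,interpolation=cv2.INTER_CUBIC)
b=cv2.resize(p[145:217,305:400],None,fx=5,fy=5,interpolation=cv2.INTER_CUBIC)
d=cv2.resize(cs["scene"]["pixels"][140:215,115:205,::-1],None,fx=5,fy=5,interpolation=cv2.INTER_CUBIC)[:, :400]
cv2.imwrite("pics/crop1.png",np.vstack([a,np.zeros((0,400,3),np.uint8)]))
H=360
o=np.zeros((600,800,3),np.uint8); o[:275,:400]=a; 
b3=b[:, :475]; o[240:600,325:800]=b3[:360]; o[:275,:400]=a
cv2.imwrite("pics/crop1.png",o)
o=np.zeros((375,450,3),np.uint8); 
cv2.imwrite("pics/crop2.png",cv2.resize(cs["scene"]["pixels"][140:215,115:205,::-1],None,fx=7,fy=7,interpolation=cv2.INTER_CUBIC))
```

```text
(no output)
```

View pics/crop1.png

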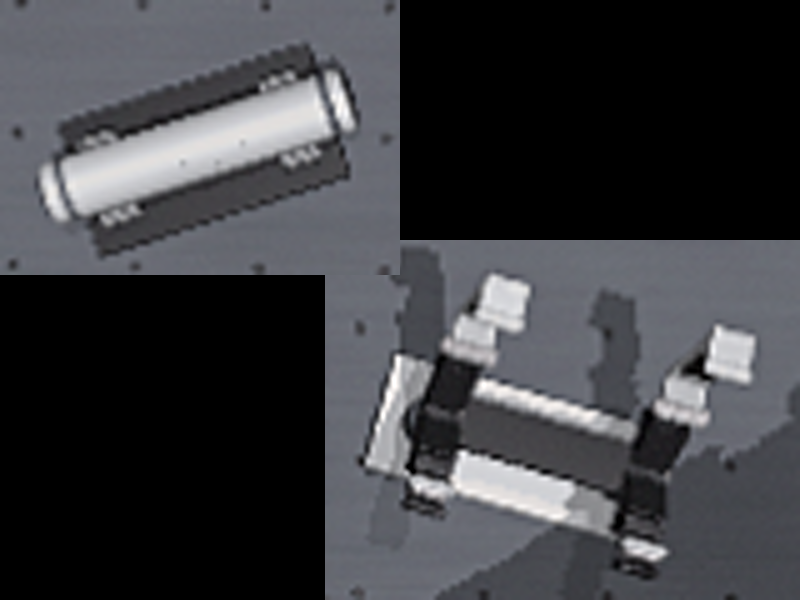

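View pics/crop2.png

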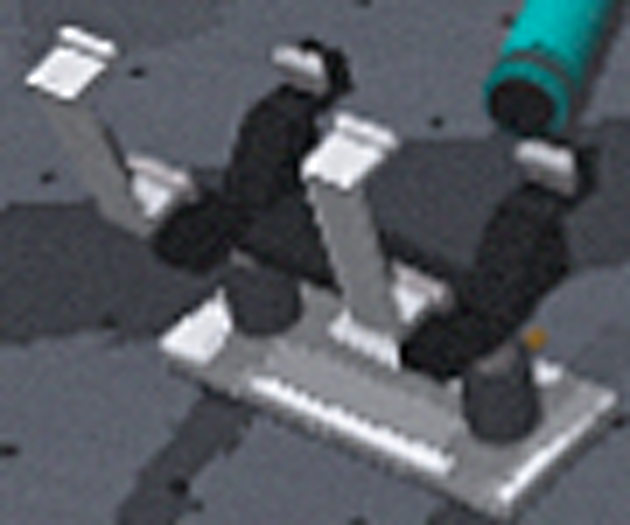

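The crops confirm the bright tube, in the rest with both ends free. The mount's straps are upright and the catches are on the robot side. Next I fit both poses.

Run:
```python
from h import *
import pickle
from scipy.optimize import least_squares as LS
cs=pickle.load(open("cs.pkl","rb")); T,S=cs["top"],cs["scene"]
# tube: segment bright pixels
for n,c,(x0,y0,x1,y1) in(("top",T,(165,165,235,212)),("scene",S,(285,198,370,226))):
    g=c["pixels"][y0:y1,x0:x1].min(2); m=(g>150).astype(np.uint8)
    k,l,st,ce=cv2.connectedComponentsWithStats(cv2.morphologyEx(m,cv2.MORPH_CLOSE,np.ones((5,5),np.uint8)))
    i=1+st[1:,4].argmax(); pts=np.argwhere(l==i)[:,::-1]+[x0,y0]
    r=cv2.minAreaRect(pts.astype(np.float32)); print(n,r,st[i])
    if n=="top":
        b=cv2.boxPoints(r); b=b[np.argsort(b[:,0])]
        e1,e2=b[:2].mean(0),b[2:].mean(0); P=[atz(c,*e,.040) for e in(e1,e2)]
        print(P,"len",np.linalg.norm(P[1]-P[0]),"mid",(P[0]+P[1])/2,"dir",np.degrees(np.arctan2(*(P[0]-P[1])[[1,0]])))
# mount plate
obs=[(S,-37.5,-95,137.9,189.3)]
def R(a): return np.array([[np.cos(a),-np.sin(a)],[np.sin(a),np.cos(a)]])
def W(p,x,y,z): return np.r_[R(p[2])@[x,y]+p[:2],z]
cr=[(T,.0375,.095,320,167.4),(T,-.0375,.095,312.4,189.4),(S,.0375,-.095,137.9,189.3),(S,-.0375,.095,203.1,196.7),(S,.0375,.095,187.1,211)]
f=lambda p:np.concatenate([proj(c,W(p,x,y,.012))[0]-[u,v] for c,x,y,u,v in cr])
r=LS(f,[.58,-.2,np.radians(-17)],x_scale=.01); p=r.x
print("mount",p[:2],np.degrees(p[2]),r.fun.round(1))
for h in(0,.0125,.025):
    print(h,"strap end lines (outer edge) th=1.57..1.8, y=65,-65")
    for y in(.065,-.065):
      for th in(1.57,1.7,1.8):
        L,t=.078,.024
        X=.036-L*np.cos(th)+t*np.sin(th); Z=.106+h+L*np.sin(th)+t*np.cos(th)
        q=W(p,X,y,Z); print(y,th,"S",((proj(S,q)[0]-[115,140])*7).round(),"T",((proj(T,q)[0]-[305,145])*5+[325,240]).round())
    for y in (.065,-.065):
        q=W(p,-.042,y,.115+h); print("nose15",((proj(S,q)[0]-[115,140])*7).round(),((proj(T,q)[0]-[305,145])*5+[325,240]).round())
```

```text
top ((198.9000244140625, 189.70001220703125), (16.443843841552734, 63.24555587768555), 71.56505584716797) [  3  10  63  30 782]
[array([0.46451845, 0.33082162, 0.04      ]), array([0.53031246, 0.1440764 , 0.04      ])] len 0.19799653392948469 mid [0.49741545 0.23744901 0.04      ] dir 109.40836136204526
scene ((327.62567138671875, 208.97360229492188), (11.116841316223145, 73.1037826538086), 87.58048248291016) [  6   4  74  15 784]
mount [ 0.51656217 -0.22135743] -15.675628790740225 [-1.1 -0.5 -0.   0.  -0.7 -1.   0.  -0.9 -0.3  0.5]
0 strap end lines (outer edge) th=1.57..1.8, y=65,-65
0.065 1.57 S [337. 165.] T [502. 291.]
0.065 1.7 S [320. 188.] T [506. 275.]
0.065 1.8 S [308. 207.] T [508. 264.]
-0.065 1.57 S [77. 57.] T [727. 358.]
-0.065 1.7 S [61. 78.] T [729. 342.]
-0.065 1.8 S [49. 97.] T [730. 331.]
nose15 [538. 166.] [431. 474.]
nose15 [292.  67.] [644. 537.]
0.0125 strap end lines (outer edge) th=1.57..1.8, y=65,-65
0.065 1.57 S [331. 137.] T [507. 288.]
0.065 1.7 S [314. 160.] T [510. 271.]
0.065 1.8 S [302. 180.] T [513. 260.]
-0.065 1.57 S [70. 30.] T [734. 356.]
-0.065 1.7 S [53. 51.] T [736. 339.]
-0.065 1.8 S [41. 69.] T [737. 328.]
nose15 [534. 140.] [435. 473.]
nose15 [287.  43.] [650. 537.]
0.025 strap end lines (outer edge) th=1.57..1.8, y=65,-65
0.065 1.57 S [325. 108.] T [512. 284.]
0.065 1.7 S [308. 132.] T [515. 268.]
0.065 1.8 S [296. 151.] T [517. 256.]
-0.065 1.57 S [62.  2.] T [741. 353.]
-0.065 1.7 S [45. 24.] T [743. 337.]
-0.065 1.8 S [33. 42.] T [745. 325.]
nose15 [530. 115.] [439. 472.]
nose15 [281.  18.] [656. 537.]
```

Emit:
{"name": "play_rows", "arguments": {"deltas": [[85,-0.136,0.13,-0.046,0],[85,-0.136,0.13,-0.046,0],[85,-0.136,0.13,-0.046,0],[85,-0.136,0.13,-0.046,0],[85,-0.136,0.13,-0.046,0],[85,-0.136,0.13,-0.046,0],[85,-0.136,0.13,-0.046,0],[85,-0.136,0.13,-0.046,0],[85,-0.136,0.13,-0.046,0],[85,-0.136,0.13,-0.046,0],[85,-0.136,0.13,-0.046,0],[85,-0.136,0.13,-0.046,0]], "grip_force": 60}}

```text
time: 1.1
tool_pos: [0.4195, -0.2482, 0.3421]
ee_rot: [180.0, 0.0, -162.8]
contact_force: [0.7, -0.7, -0.1]
grip_width: 0.085
grasp_force: 0.0
```

Emit:
{"name": "play_rows", "arguments": {"deltas": [[85,0,0,0,-0.115],[85,0,0,0,-0.115],[85,0,0,0,-0.115],[85,0,0,0,-0.115],[85,0,0,0,-0.115],[85,0,0,0,-0.115],[85,0,0,0,-0.115],[85,0,0,0,-0.115],[85,0,0,0,0]]}}

```text
time: 1.85
tool_pos: [0.4191, -0.2499, 0.3414]
ee_rot: [180.0, 0.0, -107.2]
contact_force: [0.2, 0.5, -0.6]
grip_width: 0.0848
grasp_force: 0.0
```

Run:
```python
from h import *
import pickle
c=grab("wrist"); save(c,"w1.png",s=1.5); pickle.dump(c,open("w1.pkl","wb"))
s=env.state(); print(s["tool_pos"],s["ee_rot"],s["q"],s["contact_force"]); print(-np.array(c["R"]).T@c["t"],c["R"])
```

```text
[ 0.41909008 -0.2498758   0.34143721] [ 1.79969169e+02  3.97933715e-03 -1.07678004e+02] [-7.66564065e+00 -6.43312600e-01 -1.12827983e+01 -9.44048704e-03
 -7.93901844e+01 -1.00106222e+01] [-0.4774112   0.20781108 -0.65354134]
[ 0.3949036  -0.32615926  0.48400691] [[-9.54645716e-01  2.97744111e-01  2.98435888e-05]
 [ 2.82909975e-01  9.07052332e-01  3.11798034e-01]
 [ 9.28089587e-02  2.97665100e-01 -9.50148402e-01]]
```

View pics/w1.png

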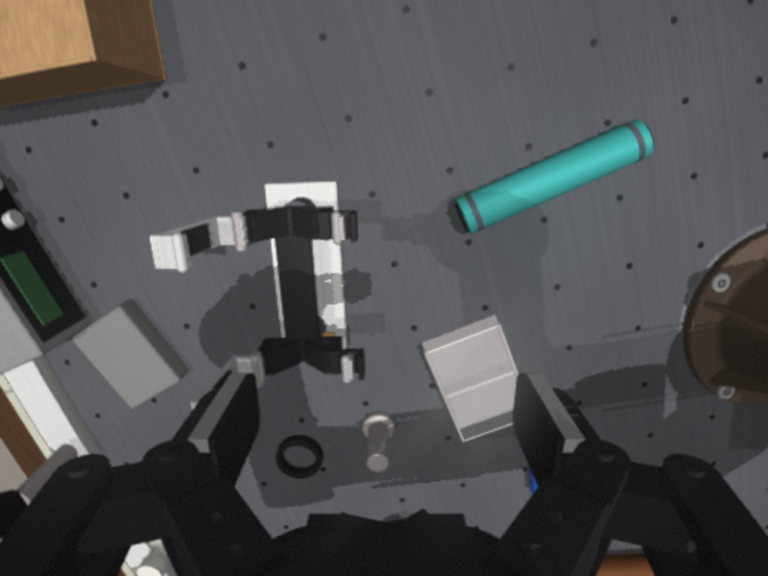

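Wrist picture: mount plate end corners at (265,184) and (336,181), catch noses at (338,225) and (348,367), strap B tip at (152,252). I refine the mount fit with these.

```bash
cat > fit.py <<'E'
from h import *
import pickle
from scipy.optimize import least_squares as LS
cs=pickle.load(open("cs.pkl","rb")); T,S=cs["top"],cs["scene"]; Wc=pickle.load(open("w1.pkl","rb"))
def R(a): return np.array([[np.cos(a),-np.sin(a)],[np.sin(a),np.cos(a)]])
def W(p,x,y,z): return np.r_[R(p[2])@[x,y]+p[:2],z]
cr=[(T,.0375,.095,320,167.4),(T,-.0375,.095,312.4,189.4),(S,.0375,-.095,137.9,189.3),(S,-.0375,.095,203.1,196.7),(S,.0375,.095,187.1,211),
(Wc,.0375,-.095,177,122.7),(Wc,-.0375,-.095,224,121)]
f=lambda p:np.concatenate([proj(c,W(p,x,y,.012))[0]-[u,v] for c,x,y,u,v in cr])
r=LS(f,[.5,-.2,np.radians(-17)],x_scale=.01); p=r.x
print("mount",p[:2],np.degrees(p[2]),r.fun.round(1))
sc=lambda u,v:(S,u/7+115,v/7+140); tp=lambda u,v:(T,(u-325)/5+305,(v-240)/5+145); w=lambda u,v:(Wc,u/1.5,v/1.5)
def tri(obs):
    g=lambda X:np.concatenate([proj(c,X)[0]-[u,v] for c,u,v in obs]); r=LS(g,[.5,-.2,.15],x_scale=.01)
    l=R(-p[2])@(r.x[:2]-p[:2]); print("mount frame mm",(np.r_[l,r.x[2]]*1000).round(1),"res",r.fun.round(1))
tri([sc(543,160),tp(645,548),w(338,225)][0:1]+[tp(430,487),w(348,367)])  # nose A
tri([sc(300,62),tp(642,548),w(338,225)])  # nose B
tri([sc(52,85),tp(732,328),w(152,252)])   # strap B tip
E
python3 fit.py
```

```text
mount [ 0.5161316  -0.22199352] -15.706940534953175 [-0.9 -0.3  0.2  0.1 -0.8 -1.1 -0.1 -1.  -0.4  0.4 -0.6  0.3  0.6  0.2]
mount frame mm [-48.4  63.6 112.6] res [ 0.2 -0.   0.2 -0.2  0.1 -0. ]
mount frame mm [-47.4 -67.4 111.7] res [-0.5  0.4  0.6  0.1  0.3  0.3]
mount frame mm [ 77.4 -64.9 180.7] res [-1.   0.3  0.4  0.4  0.3  0.4]
```

Emit:
{"name": "play_rows", "arguments": {"deltas": [[85,-0.203,0.031,0,0],[85,-0.203,0.031,0,0],[85,-0.203,0.031,0,0],[85,-0.203,0.031,0,0],[85,-0.203,0.031,0,0],[85,-0.203,0.031,0,0],[85,-0.203,0.031,0,0],[85,-0.203,0.031,0,0],[85,-0.203,0.031,0,0],[85,-0.203,0.031,0,0],[85,-0.203,0.031,0,0],[85,-0.203,0.031,0,0]]}}

```text
time: 2.9
tool_pos: [0.4951, 0.2391, 0.3418]
ee_rot: [-180.0, 0.0, -107.8]
contact_force: [0.9, -0.9, 0.3]
grip_width: 0.0849
grasp_force: 0.0
```

Emit:
{"name": "play_rows", "arguments": {"deltas": [[85,0,0,0.1,-0.103],[85,0,0,0.1,-0.103],[85,0,0,0.1,-0.103],[85,0,0,0.1,-0.103],[85,0,0,0.1,-0.103],[85,0,0,0.1,-0.103],[85,0,0,0,0],[85,0,0,0,0]]}}

```text
time: 3.57
tool_pos: [0.4951, 0.2365, 0.2211]
ee_rot: [179.9, -0.1, -70.8]
contact_force: [0.0, -0.7, 0.1]
grip_width: 0.0846
grasp_force: 0.0
```

Run:
```python
from h import *
c=grab("wrist"); save(c,"w2.png",s=1.5)
s=env.state(); print(s["tool_pos"],s["ee_rot"],s["q"])
a=np.radians(109.4)
for k in(-.1,0,.1): print(k,proj(c,[.4974+k*np.cos(a),.2374+k*np.sin(a),.037])*1.5)
g=c["pixels"].min(2); m=(g>150).astype(np.uint8)
k,l,st,ce=cv2.connectedComponentsWithStats(cv2.morphologyEx(m,cv2.MORPH_CLOSE,np.ones((7,7),np.uint8)))
for i in range(1,k):
    if st[i,4]>1500:
        r=cv2.minAreaRect(np.argwhere(l==i)[:,::-1].astype(np.float32)); b=cv2.boxPoints(r);print(st[i],(b*1.5).round())
```

```text
[0.49574497 0.23701208 0.22240908] [-1.79987280e+02 -2.82492263e-02 -7.08210908e+01] [ 4.60038885e+01  9.10968744e+00 -1.60650944e+01  3.41973408e-02
 -6.48266187e+01 -2.68395228e+01]
-0.1 [[380.30126759 111.6108504 ]]
0 [[381.47929005 254.08603491]]
0.1 [[382.51305331 373.88102165]]
[ 395    0   97   35 1639] [[591.  22.]
 [603. -30.]
 [737.   0.]
 [725.  52.]]
[   6   40   75  112 1851] [[  3. 206.]
 [ 93.  53.]
 [132.  76.]
 [ 42. 229.]]
[ 230   72   45  181 5743] [[345. 108.]
 [411. 108.]
 [411. 378.]
 [345. 378.]]
```

View pics/w2.png

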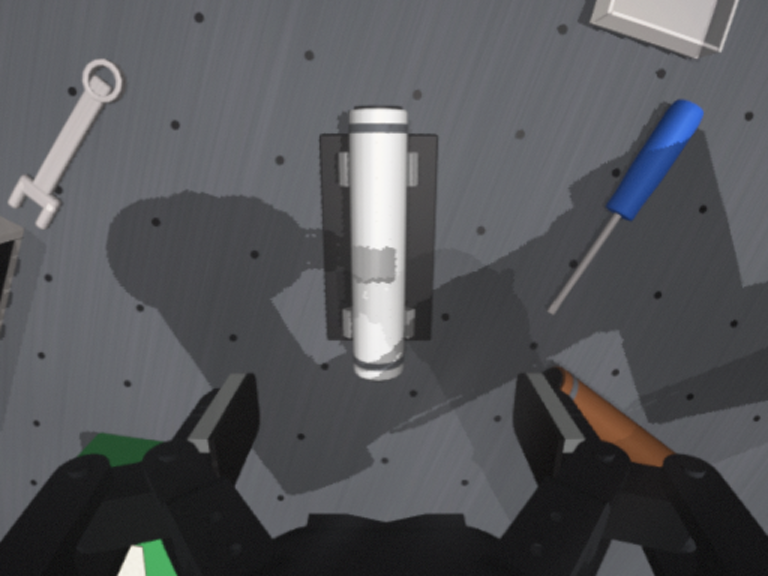

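Wrist picture: the tube is at x≈378, spanning y 108 to 378. It is parallel to the tool and 2 mm to the left of my prediction. The brown look-alike at (620,420) is clear of the fingers.

Emit:
{"name": "play_rows", "arguments": {"deltas": [[85,0,-0.019,0.15,0],[85,0,0,0.15,0],[85,0,0,0.15,0],[85,0,0,0.15,0],[85,0,0,0.15,0],[85,0,0,0.13,0],[85,0,0,0.09,0],[85,0,0,0.06,0],[85,0,0,0,0],[85,0,0,0,0]]}}

```text
time: 4.45
tool_pos: [0.4998, 0.2389, 0.0165]
ee_rot: [-180.0, -0.0, -70.6]
contact_force: [-0.1, -0.0, 0.3]
grip_width: 0.0851
grasp_force: 0.0
```

Emit:
{"name": "play_rows", "arguments": {"deltas": [[30,0,0,0,0],[30,0,0,0,0],[30,0,0,0,0],[30,0,0,0,0],[30,0,0,0,0],[30,0,0,0,0],[30,0,0,0,0],[30,0,0,0,0],[30,0,0,0,0],[30,0,0,0,0]], "grip_force": 40}}

```text
time: 5.28
tool_pos: [0.4999, 0.2389, 0.017]
ee_rot: [-179.9, 0.0, -70.5]
contact_force: [-0.1, -0.5, 7.2]
grip_width: 0.0391
grasp_force: 39.6
```

Emit:
{"name": "play_rows", "arguments": {"deltas": [[30,0,0,-0.02,0],[30,0,0,-0.04,0],[30,0,0,-0.1,0],[30,0,0,-0.16,0],[30,0,0,-0.18,0],[30,0,0,-0.18,0],[30,0,0,-0.18,0],[30,0,0,-0.18,0],[30,0,0,-0.18,0],[30,0,0,-0.12,0],[30,0,0,-0.06,0],[30,0,0,0,0]], "grip_force": 60}}

```text
time: 6.28
tool_pos: [0.4995, 0.2386, 0.2993]
ee_rot: [-179.7, 0.1, -70.5]
contact_force: [0.3, 0.4, -3.9]
grip_width: 0.0389
grasp_force: 61.3
```

Emit:
{"name": "play_rows", "arguments": {"deltas": [[30,0.12,0.037,0,0],[30,0.18,0.057,0,0],[30,0.19,0.06,0,0],[30,0.19,0.06,0,0],[30,0.19,0.06,0,0],[30,0.19,0.06,0,0],[30,0.19,0.06,0,0],[30,0.19,0.06,0,0],[30,0.19,0.06,0,0],[30,0.19,0.06,0,0],[30,0.19,0.06,0,0],[30,0.19,0.06,0,0]]}}

```text
time: 7.28
tool_pos: [0.5136, -0.2244, 0.294]
ee_rot: [179.9, 0.1, -70.5]
contact_force: [1.7, 0.3, -4.0]
grip_width: 0.0382
grasp_force: 61.3
```

Emit:
{"name": "play_rows", "arguments": {"deltas": [[30,0,0,0,0.098],[30,0,0,0,0.098],[30,0,0,0,0.098],[30,0,0,0,0.098],[30,0,0,0,0.098],[30,0,0,0,0.095],[30,0,0,0,0],[30,0,0,0,0]]}}

```text
time: 7.95
tool_pos: [0.5142, -0.2226, 0.2943]
ee_rot: [179.8, 0.0, -105.4]
contact_force: [0.1, 0.1, -4.9]
grip_width: 0.0383
grasp_force: 61.2
```

Run:
```python
from h import *
import pickle
c=grab("wrist"); save(c,"w3.png",s=1.5); pickle.dump(c,open("w3.pkl","wb"))
s=env.state(); print(s["tool_pos"],s["ee_rot"],s["q"],s["contact_force"],s["grip_width"])
```

```text
[ 0.51448141 -0.22264605  0.29463973] [ 1.79889959e+02  3.77539326e-03 -1.05393061e+02] [-3.41251176e+00  7.79781821e+00 -8.07670056e+00 -2.75729155e-02
 -7.42323433e+01 -1.19730284e+01] [ 0.30646191 -0.04621774 -3.66239301] 0.03832559022423571
```

View pics/w3.png

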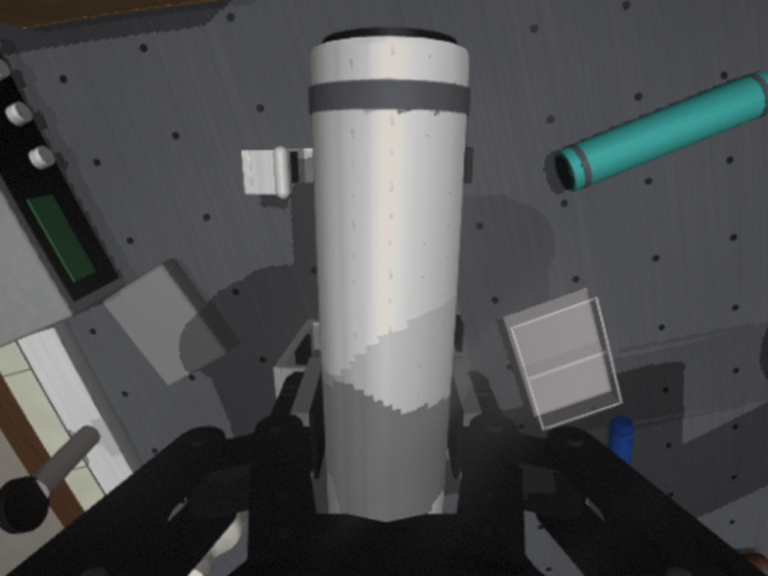

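Wrist picture: the tube is held along the tool x axis, with its far end at row ≈30. Strap B's tip is at (243,172), to the left of the tube.

Run:
```python
from fit import *
c=pickle.load(open("w3.pkl","rb"))
s=env.state(); t=s["tool_pos"]; yw=np.radians(s["ee_rot"][2])
def mf(X): return (np.r_[R(-p[2])@(X[:2]-p[:2]),X[2]]*1000).round(1)
print("strapB tip",mf(atz(c,243/1.5,172.5/1.5,.181)))
for r in(30,45):
    X=atz(c,388/1.5,r/1.5,t[2]+.021+(.015 if r==30 else .02)); d=X[:2]-t[:2]
    print("tube end along tool x",d@[np.cos(yw),np.sin(yw)],"y",d@[np.sin(yw),-np.cos(yw)])
print("tcp in mount",mf(t), "strapA", mf(atz(c,275/1.5,380/1.5,.18)))
w3=lambda u,v:(c,u/1.5,v/1.5)
tri([sc(52,85),tp(732,328),w(152,252),w3(243,172.5)])
```

```text
mount [ 0.5161316  -0.22199352] -15.706940534953175 [-0.9 -0.3  0.2  0.1 -0.8 -1.1 -0.1 -1.  -0.4  0.4 -0.6  0.3  0.6  0.2]
mount frame mm [-48.4  63.6 112.6] res [ 0.2 -0.   0.2 -0.2  0.1 -0. ]
mount frame mm [-47.4 -67.4 111.7] res [-0.5  0.4  0.6  0.1  0.3  0.3]
mount frame mm [ 77.4 -64.9 180.7] res [-1.   0.3  0.4  0.4  0.3  0.4]
strapB tip [ 77.3 -64.9 181. ]
tube end along tool x 0.10313856350286434 y 0.0012007661097571368
tube end along tool x 0.09920460313961335 y 0.0011629372308834243
tcp in mount [ -1.4  -1.1 294.6] strapA [ 69.   65.5 180. ]
mount frame mm [ 77.4 -64.9 180.7] res [-1.   0.3  0.4  0.4  0.3  0.4 -0.  -0. ]
```

Emit:
{"name": "play_rows", "arguments": {"deltas": [[30,-0.004,-0.007,0.08,0.005],[30,0,0,0.14,0],[30,0,0,0.16,0],[30,0,0,0.16,0],[30,0,0,0.16,0],[30,0,0,0.12,0],[30,0,0,0.06,0],[30,0,0,0.03,0],[30,0,0,0,0],[30,0,0,0,0]]}}

```text
time: 8.83
tool_pos: [0.5171, -0.2226, 0.1142]
ee_rot: [-180.0, -0.0, -105.8]
contact_force: [0.4, -0.1, -3.3]
grip_width: 0.0384
grasp_force: 61.3
```

Emit:
{"name": "play_rows", "arguments": {"deltas": [[30,0,0,0.015,0],[30,0,0,0.015,0],[30,0,0,0.015,0],[30,0,0,0.015,0],[30,0,0,0,0],[30,0,0,0,0]]}}

```text
time: 9.33
tool_pos: [0.5166, -0.2225, 0.1016]
ee_rot: [180.0, -0.0, -105.9]
contact_force: [0.6, 0.8, -3.7]
grip_width: 0.0382
grasp_force: 61.3
```

Emit:
{"name": "play_rows", "arguments": {"deltas": [[30,0,0,0.01,0],[30,0,0,0.01,0],[30,0,0,0.01,0],[30,0,0,0.01,0],[30,0,0,0,0]]}}

```text
time: 9.75
tool_pos: [0.5164, -0.2224, 0.0932]
ee_rot: [180.0, -0.0, -105.9]
contact_force: [0.1, 0.0, -4.9]
grip_width: 0.0388
grasp_force: 61.3
```

Emit:
{"name": "play_rows", "arguments": {"deltas": [[30,0,0,0.007,0],[30,0,0,0.007,0],[30,0,0,0.007,0],[30,0,0,0,0]]}}

```text
time: 10.08
tool_pos: [0.5165, -0.2224, 0.0892]
ee_rot: [180.0, -0.0, -105.9]
contact_force: [-0.0, -0.1, -4.1]
grip_width: 0.0387
grasp_force: 61.3
```

Emit:
{"name": "play_rows", "arguments": {"deltas": [[30,0,0,0.006,0],[30,0,0,0.006,0],[30,0,0,0,0]]}}

```text
time: 10.33
tool_pos: [0.5166, -0.2224, 0.0869]
ee_rot: [180.0, -0.0, -105.9]
contact_force: [0.2, -0.7, -4.0]
grip_width: 0.0384
grasp_force: 61.3
```

Emit:
{"name": "play_rows", "arguments": {"deltas": [[30,0,0,0.005,0],[30,0,0,0.005,0],[30,0,0,0,0]]}}

```text
time: 10.58
tool_pos: [0.5172, -0.2228, 0.0859]
ee_rot: [-179.9, -0.0, -105.8]
contact_force: [-1.2, -0.5, 2.5]
grip_width: 0.0383
grasp_force: 62.1
```

Emit:
{"name": "play_rows", "arguments": {"deltas": [[30,0,-0.005,0.002,0],[30,0,0,0.003,0],[30,0,0,0,0]]}}

```text
time: 10.83
tool_pos: [0.5175, -0.223, 0.0854]
ee_rot: [-180.0, -0.0, -105.8]
contact_force: [-5.4, 2.8, 10.1]
grip_width: 0.0383
grasp_force: 63.1
```

Emit:
{"name": "play_rows", "arguments": {"deltas": [[30,0,0.003,-0.003,0],[30,0,0,0,0],[30,0,0,0,0]]}}

```text
time: 11.08
tool_pos: [0.5174, -0.2229, 0.0856]
ee_rot: [-179.9, -0.0, -105.8]
contact_force: [-3.1, -0.6, 7.7]
grip_width: 0.0384
grasp_force: 62.1
```

Emit:
{"name": "play_rows", "arguments": {"deltas": [[36,0,0,0,0],[40,0,0,0,0],[46,0,0,0,0],[55,0,0,0,0],[65,0,0,0,0],[70,0,0,0,0],[70,0,0,0,0],[70,0,0,0,0]], "grip_force": 20}}

```text
time: 11.75
tool_pos: [0.5171, -0.2226, 0.0846]
ee_rot: [180.0, 0.0, -105.9]
contact_force: [0.5, -1.2, 0.2]
grip_width: 0.0697
grasp_force: 0.0
```

Emit:
{"name": "play_rows", "arguments": {"deltas": [[70,0,0,-0.05,0],[70,0,0,-0.15,0],[70,0,0,-0.2,0],[70,0,0,-0.2,0],[70,0,0,-0.2,0],[70,0,0,-0.15,0],[70,0,0,-0.15,0],[60,0,0,0,0],[40,0,0,0,0],[0,0,0,0,0],[0,0,0,0,0]]}}

```text
time: 12.67
tool_pos: [0.5164, -0.2224, 0.3038]
ee_rot: [179.9, -0.0, -105.9]
contact_force: [-0.0, -0.5, -0.9]
grip_width: 0.024
grasp_force: 0.0
```

Run:
```python
from h import *
import pickle
c=grab("wrist"); save(c,"w4.png",s=1.5); pickle.dump(c,open("w4.pkl","wb"))
s=env.state(); print(s["tool_pos"],s["ee_rot"],s["q"],s["contact_force"],s["grip_width"])
```

```text
[ 0.51645095 -0.22243607  0.30361802] [ 1.79880913e+02 -1.21112908e-02 -1.05886902e+02] [-3.36823090e+00  7.74454884e+00 -6.99460961e+00 -1.44578455e-02
 -7.53797230e+01 -1.25150195e+01] [ 0.49547545 -0.07646177 -0.35459721] 0.016642305545164823
```

View pics/w4.png

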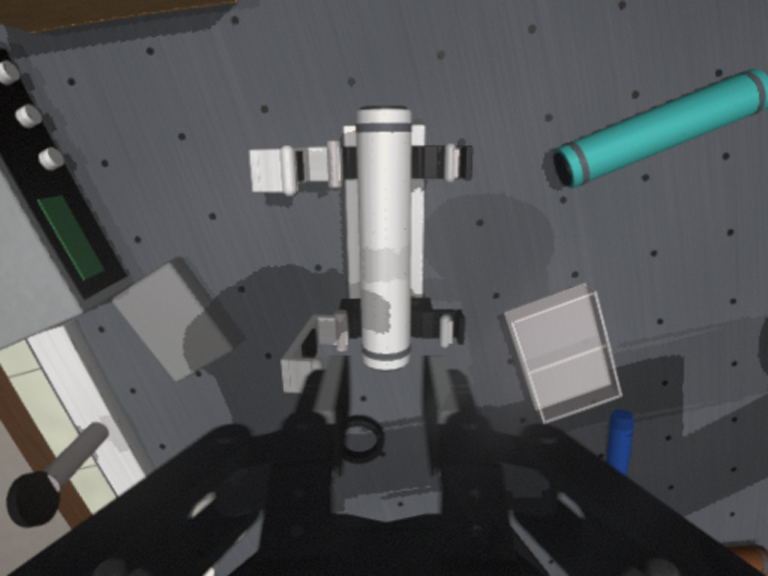

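Wrist picture: the tube lies in both seats, with its ends at (385,107) and (387,367) and the straps open on the left. I check the centring and work out the strap geometry.

Run:
```python
from fit import *
c=pickle.load(open("w4.pkl","rb"))
def mf(X): return (np.r_[R(-p[2])@(X[:2]-p[:2]),X[2]]*1000).round(1)
for n,u,v,z in(("endB top",385,109,.125),("endA lowvis",387,368,.100),("endA top",387,363,.125),("strapB tip",250,170.5,.181),("strapA tip",283,375,.18),("tube L edge",360,240,.108),("tube R",410,240,.108)):
    print(n,mf(atz(c,u/1.5,v/1.5,z)))
g=c["pixels"].min(2); print("col profile rows 90..", [int(x) for x in g[66:86,257]],"\nA", [int(x) for x in g[232:252,258]])
h=.0055
for th in(1.8,1.7,1.4,1.2,1.0,.8,.6,.4,.3,.2,.1,0):
    f=lambda L,t:((.036-L*np.cos(th)+t*np.sin(th))*1000,(.106+h+L*np.sin(th)+t*np.cos(th))*1000)
    print(th,"L=70",np.round(f(.070,.024),1),"L=78",np.round(f(.078,.024),1),"tip",np.round(f(.082,.012),1))
```

```text
mount [ 0.5161316  -0.22199352] -15.706940534953175 [-0.9 -0.3  0.2  0.1 -0.8 -1.1 -0.1 -1.  -0.4  0.4 -0.6  0.3  0.6  0.2]
mount frame mm [-48.4  63.6 112.6] res [ 0.2 -0.   0.2 -0.2  0.1 -0. ]
mount frame mm [-47.4 -67.4 111.7] res [-0.5  0.4  0.6  0.1  0.3  0.3]
mount frame mm [ 77.4 -64.9 180.7] res [-1.   0.3  0.4  0.4  0.3  0.4]
endB top [  -0.2 -101.6  125. ]
endA lowvis [ -1. 105. 100.]
endA top [ -0.9  87.2 125. ]
strapB tip [ 77.7 -65.3 181. ]
strapA tip [ 68.6  67.3 180. ]
tube L edge [ 19.3  -8.5 108. ]
tube R [-18.9  -8.3 108. ]
col profile rows 90.. [88, 88, 88, 87, 76, 74, 137, 206, 227, 228, 227, 227, 228, 228, 226, 203, 132, 104, 102, 102] 
A [212, 219, 219, 204, 111, 90, 93, 102, 148, 213, 211, 211, 219, 210, 153, 85, 89, 92, 90, 89]
1.8 L=70 [ 75.3 174.2] L=78 [ 77.1 182. ] tip [ 66.3 188.6]
1.7 L=70 [ 68.8 177.8] L=78 [ 69.8 185.8] tip [ 58.5 191.3]
1.4 L=70 [ 47.8 184.6] L=78 [ 46.4 192.4] tip [ 33.9 194.3]
1.2 L=70 [ 33.  185.4] L=78 [ 30.1 192.9] tip [ 17.5 192.3]
1.0 L=70 [ 18.4 183.4] L=78 [ 14.1 190.1] tip [  1.8 187. ]
0.8 L=70 [  4.4 178.4] L=78 [ -1.1 184.2] tip [-12.5 178.7]
0.6 L=70 [ -8.2 170.8] L=78 [-14.8 175.4] tip [-24.9 167.7]
0.4 L=70 [-19.1 160.9] L=78 [-26.5 164. ] tip [-34.9 154.5]
0.3 L=70 [-23.8 155.1] L=78 [-31.4 157.5] tip [-38.8 147.2]
0.2 L=70 [-27.8 148.9] L=78 [-35.7 150.5] tip [-42.  139.6]
0.1 L=70 [-31.3 142.4] L=78 [-39.2 143.2] tip [-44.4 131.6]
0 L=70 [-34.  135.5] L=78 [-42.  135.5] tip [-46.  123.5]
```

Run:
```python
from fit import *
c=pickle.load(open("w4.pkl","rb"))
def mf(X): return (np.r_[R(-p[2])@(X[:2]-p[:2]),X[2]]*1000).round(1)
print(mf(atz(c,257,72.1,.1255)),mf(atz(c,258,246.6,.1255)))
print("cam",mf(-np.array(c["R"]).T@c["t"]))
for y in(-.1,.1): print([proj(c,W(p,0,y,z))[0].round(1) for z in(.0855,.1055,.1255)])
```

```text
mount [ 0.5161316  -0.22199352] -15.706940534953175 [-0.9 -0.3  0.2  0.1 -0.8 -1.1 -0.1 -1.  -0.4  0.4 -0.6  0.3  0.6  0.2]
mount frame mm [-48.4  63.6 112.6] res [ 0.2 -0.   0.2 -0.2  0.1 -0. ]
mount frame mm [-47.4 -67.4 111.7] res [-0.5  0.4  0.6  0.1  0.3  0.3]
mount frame mm [ 77.4 -64.9 180.7] res [-1.   0.3  0.4  0.4  0.3  0.4]
[  -0.6 -102.1  125.5] [ -0.9  93.  125.5]
cam [-2.000e-01 -8.030e+01  4.464e+02]
[array([256.5,  76.6]), array([256.4,  75.5]), array([256.4,  74.3])]
[array([257.2, 236.8]), array([257.3, 243.9]), array([257.3, 251.8])]
```

Run:
```python
from fit import *
c=pickle.load(open("w4.pkl","rb"))
def mf(X): return (np.r_[R(-p[2])@(X[:2]-p[:2]),X[2]]*1000).round(1)
g=c["pixels"].min(2)[:,254:260].mean(1)
print(g[76:92].round(),g[230:250].round())
def cen(a,b):
    r=np.arange(a,b); w=np.clip(200-g[a:b],0,None); return (r*w).sum()/w.sum()
for a,b in((79,92),(233,241)): 
    v=cen(a,b); print(v,mf(atz(c,257,v,.1255)))
for y in (-65,65):
    # seat/catch rows on both sides of the tube, dark seat extents
    for col in(286,232): 
        r0=int(proj(c,W(p,0,y/1000,.103))[0][1]); print(y,col,r0,[int(x) for x in c["pixels"].max(2)[r0-16:r0+17,col]])
```

```text
mount [ 0.5161316  -0.22199352] -15.706940534953175 [-0.9 -0.3  0.2  0.1 -0.8 -1.1 -0.1 -1.  -0.4  0.4 -0.6  0.3  0.6  0.2]
mount frame mm [-48.4  63.6 112.6] res [ 0.2 -0.   0.2 -0.2  0.1 -0. ]
mount frame mm [-47.4 -67.4 111.7] res [-0.5  0.4  0.6  0.1  0.3  0.3]
mount frame mm [ 77.4 -64.9 180.7] res [-1.   0.3  0.4  0.4  0.3  0.4]
[226. 227. 228. 228. 226. 200. 129. 103. 102. 102. 103. 134. 221. 227.
 228. 228.] [220. 217. 217. 220. 218. 197. 109.  91.  92. 101. 146. 213. 216. 216.
 219. 209. 150.  86.  90.  91.]
84.47739487828011 [ -0.5 -90.2 125.5]
237.7997128499641 [  0.3  81.3 125.5]
-65 286 108 [102, 100, 101, 100, 91, 62, 70, 71, 69, 69, 70, 69, 71, 68, 69, 70, 69, 68, 68, 68, 67, 67, 67, 66, 68, 67, 62, 87, 100, 103, 101, 105, 103]
-65 232 108 [168, 168, 168, 167, 159, 121, 62, 57, 58, 58, 59, 57, 57, 56, 53, 51, 53, 53, 51, 48, 45, 46, 46, 49, 46, 49, 55, 91, 144, 164, 166, 164, 165]
65 286 217 [43, 40, 39, 37, 37, 36, 36, 47, 50, 50, 50, 49, 48, 51, 48, 50, 49, 49, 47, 47, 47, 48, 47, 49, 65, 96, 97, 98, 97, 98, 95, 98, 98]
65 232 217 [33, 33, 33, 31, 32, 33, 31, 34, 37, 40, 42, 44, 45, 46, 49, 54, 55, 57, 60, 65, 73, 78, 80, 85, 87, 102, 104, 108, 106, 98, 100, 100, 101]
```

```bash
python3 - <<'E' | tail -9
from fit import *
c=pickle.load(open("w4.pkl","rb"))
def mf(X): return (np.r_[R(-p[2])@(X[:2]-p[:2]),X[2]]*1000).round(1)
g=c["pixels"].max(2)
for z in(.098,.103): print(z,[mf(atz(c,286,r,z)) for r in(96.5,119,225)])
# noses (bright, right side) and hinge pins: row extents
for u,v in((302,108),(297,219),(222,108),(229,220)):
    for cc in(u-2,u,u+2): print(u,cc,[int(x) for x in c["pixels"].min(2)[v-16:v+18,cc]])
E
```

```text
297 295 [93, 93, 89, 51, 36, 44, 56, 80, 113, 131, 147, 153, 153, 154, 155, 155, 156, 157, 157, 159, 159, 159, 160, 160, 161, 161, 160, 150, 125, 95, 91, 92, 91, 90]
297 297 [94, 93, 89, 50, 38, 46, 67, 104, 133, 151, 170, 165, 166, 172, 172, 174, 173, 173, 172, 172, 171, 172, 171, 171, 170, 171, 169, 158, 126, 95, 90, 90, 90, 89]
297 299 [92, 93, 87, 49, 37, 45, 60, 82, 105, 120, 131, 147, 165, 168, 167, 167, 168, 168, 168, 168, 167, 167, 167, 167, 168, 161, 123, 103, 92, 90, 88, 88, 89, 90]
222 220 [95, 109, 151, 166, 166, 166, 166, 165, 161, 158, 150, 149, 146, 143, 148, 150, 147, 145, 142, 140, 139, 138, 141, 142, 139, 136, 135, 135, 139, 139, 136, 130, 115, 87]
222 222 [95, 114, 168, 188, 187, 189, 188, 190, 190, 190, 190, 190, 189, 189, 188, 190, 188, 188, 185, 184, 185, 177, 178, 184, 182, 180, 179, 173, 175, 180, 179, 175, 144, 95]
222 224 [94, 108, 141, 156, 159, 162, 167, 173, 174, 175, 173, 174, 173, 173, 175, 175, 175, 173, 173, 173, 174, 175, 173, 171, 172, 172, 174, 175, 173, 174, 175, 172, 143, 96]
229 227 [34, 35, 53, 73, 78, 94, 112, 112, 113, 111, 105, 96, 94, 95, 93, 95, 94, 100, 120, 127, 145, 147, 149, 149, 149, 150, 149, 149, 154, 157, 116, 94, 89, 75]
229 229 [31, 30, 44, 70, 77, 92, 100, 101, 95, 97, 96, 98, 97, 95, 95, 94, 99, 126, 148, 149, 148, 148, 148, 148, 149, 150, 146, 148, 146, 140, 101, 91, 85, 60]
229 231 [34, 32, 32, 44, 51, 56, 64, 69, 69, 73, 76, 78, 80, 82, 83, 88, 96, 127, 134, 142, 149, 153, 157, 156, 157, 153, 118, 116, 115, 108, 96, 94, 89, 52]
```

```bash
python3 - <<'E' | tail -4
from fit import *
c=pickle.load(open("w4.pkl","rb"))
def mf(X): return (np.r_[R(-p[2])@(X[:2]-p[:2]),X[2]]*1000).round(1)
for z in(.098,.103): print(z,[mf(atz(c,286,r,z)) for r in(96.5,119,225)])
g=c["pixels"].min(2)
print([int(x) for x in g[92:126,302]])
print("noseA ends z.118",[mf(atz(c,297,r,.118)) for r in(210,231)])
E
```

```text
0.098 [array([-32.7, -78.1,  98. ]), array([-33.3, -53.5,  98. ]), array([-36.5,  77.4,  98. ])]
0.103 [array([-32.3, -78.2, 103. ]), array([-32.8, -53.9, 103. ]), array([-36. ,  75.2, 103. ])]
[94, 95, 94, 103, 134, 155, 158, 150, 165, 169, 172, 172, 172, 173, 170, 171, 168, 170, 174, 175, 173, 174, 173, 174, 175, 169, 154, 136, 115, 100, 95, 96, 95, 94]
noseA ends z.118 [array([-46.8,  49.2, 118. ]), array([-47.9,  76.4, 118. ])]
```

Emit:
{"name": "play_rows", "arguments": {"deltas": [[0,0.055,-0.095,0,0],[0,0.09,-0.16,0,0],[0,0.09,-0.16,0,0],[0,0.09,-0.16,0,0],[0,0,0,0.1,0],[0,0,0,0.18,0],[0,0,0,0.18,0],[0,0,0,0.15,0],[0,0,0,0.08,0],[0,0,0,0,0]]}}

```text
time: 13.55
tool_pos: [0.6068, -0.3156, 0.1603]
ee_rot: [179.4, 0.0, -105.9]
contact_force: [-0.2, 1.3, -0.9]
grip_width: -0.0004
grasp_force: 0.0
```

Run:
```python
from h import *
import pickle
cs={n:grab(n) for n in("scene","top")}; pickle.dump(cs,open("cs2.pkl","wb"))
z=lambda c,a,s:cv2.resize(c["pixels"][a[1]:a[3],a[0]:a[2],::-1],None,fx=s,fy=s,interpolation=cv2.INTER_CUBIC)
a=z(cs["top"],(300,145,400,220),5); b=z(cs["scene"],(110,130,210,215),5)
a=cv2.resize(a,(500,375))[:300,:]; b=b
o=np.zeros((425+0,800,3),np.uint8); o[:300,:400]=cv2.resize(a,(400,240+60))if 0 else a[:300,:400]; o[:425,400:]=b[:,:400]
cv2.imwrite("pics/c5.png",o)
s=env.state(); print(s["tool_pos"],s["ee_rot"],s["contact_force"],s["grip_width"])
```

```text
[ 0.60959393 -0.31667636  0.1659628 ] [ 1.79870660e+02 -3.82400511e-02 -1.05870721e+02] [0.50515264 0.28152523 0.00648621] -0.0001313743850693452
```

View pics/c5.png

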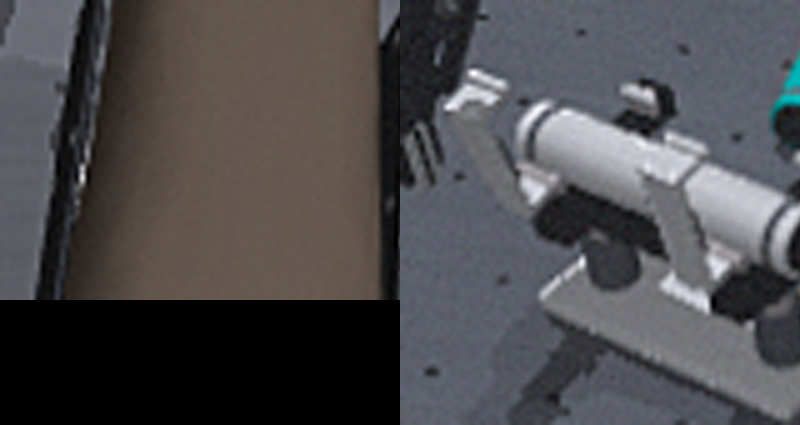

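The top view is blocked by the arm. In the scene view the tube lies in both seats, and the dark bands near its ends are at crop (532,130) and (775,225). I sample the bands along the tube to check the centring.

```bash
python3 - <<'E' | tail -8
from fit import *
c=pickle.load(open("cs2.pkl","rb"))["scene"]
g=c["pixels"].min(2).astype(np.float32)
ys=np.arange(-.112,.1125,.001)
for a in(40,60,80):
    a_=np.radians(a); P=np.array([W(p,.02*np.cos(a_),y,.1055+.02*np.sin(a_)) for y in ys]); q=proj(c,P).astype(np.float32)
    v=cv2.remap(g,q[:,0].reshape(1,-1),q[:,1].reshape(1,-1),cv2.INTER_LINEAR)[0]
    print(a,"B",[(int(round(y*1000)),int(x)) for y,x in zip(ys,v)][:36:2]); print("A",[(int(round(y*1000)),int(x)) for y,x in zip(ys,v)][-36::2])
E
```

```text
mount frame mm [-47.4 -67.4 111.7] res [-0.5  0.4  0.6  0.1  0.3  0.3]
mount frame mm [ 77.4 -64.9 180.7] res [-1.   0.3  0.4  0.4  0.3  0.4]
40 B [(-112, 93), (-110, 91), (-108, 89), (-106, 91), (-104, 115), (-102, 147), (-100, 174), (-98, 186), (-96, 165), (-94, 130), (-92, 84), (-90, 69), (-88, 114), (-86, 150), (-84, 167), (-82, 173), (-80, 169), (-78, 167)]
A [(77, 163), (79, 134), (81, 79), (83, 77), (85, 109), (87, 151), (89, 185), (91, 184), (93, 167), (95, 138), (97, 78), (99, 24), (101, 23), (103, 27), (105, 31), (107, 29), (109, 27), (111, 26)]
60 B [(-112, 93), (-110, 92), (-108, 91), (-106, 92), (-104, 108), (-102, 137), (-100, 185), (-98, 218), (-96, 208), (-94, 175), (-92, 117), (-90, 78), (-88, 113), (-86, 152), (-84, 182), (-82, 196), (-80, 192), (-78, 188)]
A [(77, 188), (79, 156), (81, 98), (83, 91), (85, 131), (87, 176), (89, 202), (91, 203), (93, 188), (95, 153), (97, 85), (99, 32), (101, 25), (103, 30), (105, 34), (107, 31), (109, 27), (111, 23)]
80 B [(-112, 71), (-110, 51), (-108, 45), (-106, 63), (-104, 84), (-102, 125), (-100, 171), (-98, 209), (-96, 227), (-94, 193), (-92, 139), (-90, 99), (-88, 97), (-86, 138), (-84, 179), (-82, 201), (-80, 202), (-78, 199)]
A [(77, 193), (79, 158), (81, 115), (83, 88), (85, 119), (87, 173), (89, 199), (91, 206), (93, 189), (95, 143), (97, 84), (99, 46), (101, 22), (103, 23), (105, 25), (107, 25), (109, 28), (111, 33)]
```

Bands at −90 and +82, ends at −102 and +96.5: the tube sits about 3 mm too far toward −y. I'll regrasp it and shift it.

Emit:
{"name": "play_rows", "arguments": {"deltas": [[0,0,0,-0.12,0],[0,0,0,-0.18,0],[30,-0.066,0.114,0,0],[70,-0.09,0.16,0,0],[70,-0.09,0.16,0,0],[70,-0.08,0.14,0,0],[70,0,0,0.06,0],[70,0,0,0.16,0],[70,0,0,0.18,0],[70,0,0,0.16,0],[70,0,0,0.1,0],[70,0,0,0.04,0]]}}

```text
time: 14.65
tool_pos: [0.5168, -0.2223, 0.0855]
ee_rot: [179.9, -0.0, -105.9]
contact_force: [0.2, -0.1, 0.1]
grip_width: 0.0698
grasp_force: 0.0
```

Emit:
{"name": "play_rows", "arguments": {"deltas": [[70,0,0,0,0],[30,0,0,0,0],[30,0,0,0,0],[30,0,0,0,0],[30,0,0,0,0],[30,0,0,0,0],[30,0,0,0,0],[30,0,0,0,0],[30,0,0,0,0]], "grip_force": 40}}

```text
time: 15.4
tool_pos: [0.5172, -0.2225, 0.0887]
ee_rot: [-179.9, 0.0, -105.9]
contact_force: [-5.0, 1.8, 6.3]
grip_width: 0.0391
grasp_force: 39.7
```

Emit:
{"name": "play_rows", "arguments": {"deltas": [[30,0,0,-0.015,0],[30,0,0,-0.015,0],[30,-0.007,0,0,0],[30,-0.007,0,0,0],[30,0,0,0,0]]}}

```text
time: 15.82
tool_pos: [0.5182, -0.2195, 0.0927]
ee_rot: [-180.0, 0.0, -105.9]
contact_force: [-0.3, -0.5, -4.9]
grip_width: 0.039
grasp_force: 40.7
```

Emit:
{"name": "play_rows", "arguments": {"deltas": [[30,0,0,0.008,0],[30,0,0,0.008,0],[30,0,0,0.005,0],[30,0,0,0,0]]}}

```text
time: 16.15
tool_pos: [0.518, -0.2197, 0.0889]
ee_rot: [180.0, -0.0, -105.9]
contact_force: [-2.7, 2.8, 3.1]
grip_width: 0.0388
grasp_force: 41.4
```

Seated again, so I release, rise, and go to the strap B start.

Emit:
{"name": "play_rows", "arguments": {"deltas": [[38,0,0,0,0],[44,0,0,0,0],[55,0,0,0,0],[70,0,0,0,0],[70,0,0,0,0],[70,0,0,0,0]], "grip_force": 20}}

```text
time: 16.65
tool_pos: [0.5182, -0.2198, 0.0885]
ee_rot: [-180.0, -0.0, -105.9]
contact_force: [0.1, 1.0, -0.0]
grip_width: 0.07
grasp_force: 0.0
```

Emit:
{"name": "play_rows", "arguments": {"deltas": [[70,0,0,-0.05,0],[70,0,0,-0.12,0],[70,0,0,-0.18,0],[70,0,0,-0.18,0],[50,0,0,-0.12,0],[0,0,0,-0.07,0],[0,0.06,-0.095,0,0],[0,0.093,-0.16,0,0],[0,0.093,-0.16,0,0],[0,0.093,-0.16,0,0],[0,0,0,0,0]]}}

```text
time: 17.57
tool_pos: [0.6129, -0.3203, 0.2309]
ee_rot: [179.9, -0.1, -106.0]
contact_force: [0.2, -0.1, -0.5]
grip_width: 0.0001
grasp_force: 0.0
```

```bash
cat > chk.py <<'E'
from fit import *
c=grab("scene"); g=c["pixels"].min(2).astype(np.float32)
ys=np.arange(-.112,.1125,.001)
for a in(40,60,80):
    a_=np.radians(a); P=np.array([W(p,.02*np.cos(a_),y,.1055+.02*np.sin(a_)) for y in ys]); q=proj(c,P).astype(np.float32)
    v=cv2.remap(g,q[:,0].reshape(1,-1),q[:,1].reshape(1,-1),cv2.INTER_LINEAR)[0]
    def mn(lo,hi):
        m=(ys>lo)&(ys<hi); return round(1000*ys[m][v[m].argmin()])
    print(a,"bands",mn(-.093,-.080),mn(.078,.0925), "B",v[2:20:2].round(),"A",v[-20::2].round())
s=env.state(); t=s["tool_pos"]; print("tcp mount",R(-p[2])@(t[:2]-p[:2]),t,s["ee_rot"])
E
python3 chk.py | tail -4
```

```text
40 bands -87 85 B [ 97.  96.  92.  87.  93. 119. 147. 169. 175.] A [181. 174. 151. 115.  51.  22.  24.  27.  30.  31.]
60 bands -87 85 B [ 94.  93.  92.  90.  93. 120. 155. 181. 190.] A [206. 200. 166. 116.  52.  29.  27.  27.  26.  32.]
80 bands -86 85 B [ 58.  55.  71.  82.  90. 104. 146. 187. 220.] A [209. 203. 182. 124.  63.  37.  24.  24.  30.  32.]
tcp mount [ 0.11764663 -0.06717874] [ 0.61119875 -0.31851268  0.2309211 ] [ 1.79873891e+02 -2.60585560e-02 -1.06002540e+02]
```

Emit:
{"name": "play_rows", "arguments": {"deltas": [[0,-0.01,0,0.1,0],[0,0,0,0.15,0],[0,0,0,0.08,0],[0,0,0,0,0],[0,0,0.06,0,0],[0,0,0.06,0,0],[0,0,0.05,0,0],[0,0,0.05,0,0],[0,0,0.05,0,0],[0,0,0.05,0,0]]}}

```text
time: 18.45
tool_pos: [0.549, -0.297, 0.1679]
ee_rot: [-179.9, -0.0, -105.9]
contact_force: [1.8, -1.2, 2.9]
grip_width: 0.0003
grasp_force: 1.4
```

Emit:
{"name": "play_rows", "arguments": {"deltas": [[0,0,0.05,0,0],[0,0,0.05,0,0],[0,0,0.05,0,0],[0,0,0.05,0,0],[0,0,0.05,0,0],[0,0,0,0,0]]}}

```text
time: 18.95
tool_pos: [0.4988, -0.2827, 0.1665]
ee_rot: [179.9, 0.0, -105.9]
contact_force: [-0.1, 0.2, -0.0]
grip_width: -0.0001
grasp_force: 0.2
```

```bash
python3 - <<'E' | tail -1
from fit import *
c=grab("wrist"); save(c,"w6.png",s=1.5)
s=env.state(); t=s["tool_pos"]; print("tcp mount",R(-p[2])@(t[:2]-p[:2]),t[2],s["contact_force"])
E
```

```text
tcp mount [ 0.00057995 -0.06317285] 0.16657168006395456 [0.24224048 0.26122981 0.11812682]
```

View pics/w6.png

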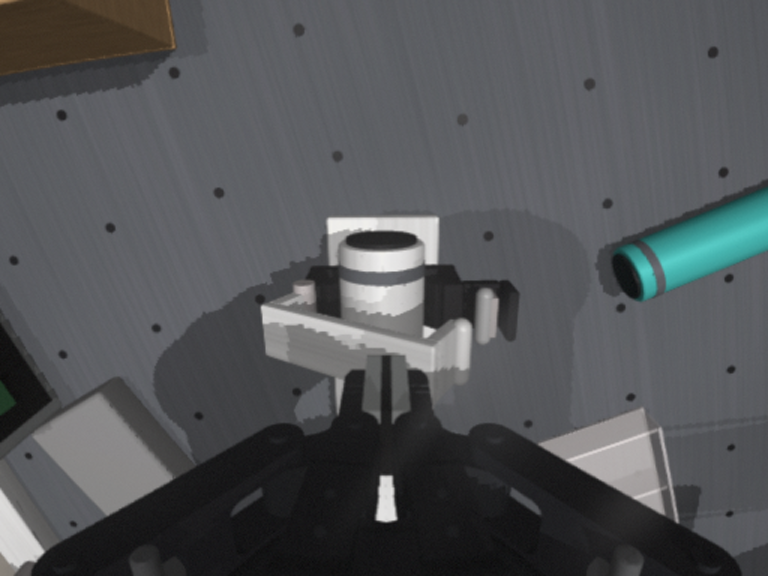

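Wrist picture: strap B has swung most of the way over the tube, with its lip at (455,345). The closed fingertips at (387,380) rest on its face. I press on down in small steps.

Emit:
{"name": "play_rows", "arguments": {"deltas": [[0,0,0.02,0.012,0],[0,0,0.02,0.012,0],[0,0,0.018,0.012,0],[0,0,0.018,0.012,0],[0,0,0.016,0.012,0],[0,0,0.01,0.012,0],[0,0,0,0,0]]}}

```text
time: 19.58
tool_pos: [0.4806, -0.2775, 0.1514]
ee_rot: [179.9, 0.0, -105.9]
contact_force: [-0.1, -0.7, 0.5]
grip_width: 0.0
grasp_force: 0.2
```

Emit:
{"name": "play_rows", "arguments": {"deltas": [[0,0,0.01,0.01,0],[0,0,0.008,0.008,0],[0,0,0.005,0.006,0],[0,0,0,0,0]]}}

```text
time: 19.92
tool_pos: [0.4766, -0.2764, 0.147]
ee_rot: [180.0, 0.0, -105.9]
contact_force: [1.3, -0.3, 1.1]
grip_width: 0.0
grasp_force: 0.4
```

Emit:
{"name": "play_rows", "arguments": {"deltas": [[0,0,0.006,0.006,0],[0,0,0.006,0.006,0],[0,0,0.005,0.006,0],[0,0,0,0,0]]}}

```text
time: 20.25
tool_pos: [0.4738, -0.2756, 0.1437]
ee_rot: [-180.0, -0.0, -105.9]
contact_force: [2.0, -0.3, 1.4]
grip_width: -0.0001
grasp_force: 0.9
```

Emit:
{"name": "play_rows", "arguments": {"deltas": [[0,0,0.003,0.005,0],[0,0,0,0.005,0],[0,0,0,0,0]]}}

```text
time: 20.5
tool_pos: [0.4737, -0.2757, 0.1431]
ee_rot: [-179.9, -0.0, -105.8]
contact_force: [-1.0, 2.4, 11.9]
grip_width: -0.0003
grasp_force: 5.8
```

Emit:
{"name": "play_rows", "arguments": {"deltas": [[0,0,0,0.002,0],[0,0,0,0.002,0],[0,0,0,0,0]]}}

```text
time: 20.75
tool_pos: [0.4737, -0.2757, 0.143]
ee_rot: [-179.9, -0.0, -105.8]
contact_force: [-2.0, 3.3, 16.3]
grip_width: -0.0
grasp_force: 8.3
```

Emit:
{"name": "play_rows", "arguments": {"deltas": [[0,0,0,0.002,0],[0,0,0,0.002,0],[0,0,0,0,0]]}}

```text
time: 21.0
tool_pos: [0.4731, -0.2755, 0.1417]
ee_rot: [-180.0, -0.0, -105.9]
contact_force: [-2.4, 2.7, 12.7]
grip_width: 0.0004
grasp_force: 6.0
```

Emit:
{"name": "play_rows", "arguments": {"deltas": [[0,0,0,0.002,0],[0,0,0,0.003,0],[0,0,0,0,0]]}}

```text
time: 21.25
tool_pos: [0.4724, -0.2753, 0.1398]
ee_rot: [179.9, -0.0, -105.9]
contact_force: [-3.0, 1.4, 8.3]
grip_width: -0.0002
grasp_force: 4.2
```

Emit:
{"name": "play_rows", "arguments": {"deltas": [[0,0,0,0.002,0],[0,0,0,0.003,0],[0,0,0,0,0]]}}

```text
time: 21.5
tool_pos: [0.4718, -0.2751, 0.1382]
ee_rot: [179.9, -0.0, -105.9]
contact_force: [-3.0, 1.6, 7.9]
grip_width: -0.0002
grasp_force: 3.7
```

Emit:
{"name": "play_rows", "arguments": {"deltas": [[0,0,0,0.003,0],[0,0,0,0.003,0],[0,0,0,0,0]]}}

```text
time: 21.75
tool_pos: [0.4714, -0.275, 0.1366]
ee_rot: [179.8, -0.0, -105.9]
contact_force: [-3.3, 1.8, 7.0]
grip_width: -0.0002
grasp_force: 2.8
```

Emit:
{"name": "play_rows", "arguments": {"deltas": [[0,0,0,0.003,0],[0,0,0,0.003,0],[0,0,0,0,0]]}}

```text
time: 22.0
tool_pos: [0.4719, -0.2751, 0.1352]
ee_rot: [179.9, 0.0, -105.9]
contact_force: [-1.4, -0.7, 0.5]
grip_width: -0.0
grasp_force: 0.5
```

Emit:
{"name": "play_rows", "arguments": {"deltas": [[0,0,0,0.003,0],[0,0,0,0.003,0],[0,0,0,0,0]]}}

```text
time: 22.25
tool_pos: [0.4727, -0.2753, 0.1343]
ee_rot: [180.0, -0.0, -105.9]
contact_force: [-1.0, 1.1, 2.6]
grip_width: 0.0002
grasp_force: 1.3
```

Emit:
{"name": "play_rows", "arguments": {"deltas": [[0,0,0,0.003,0],[0,0,0,0.002,0],[0,0,0,0,0]]}}

```text
time: 22.5
tool_pos: [0.4728, -0.2753, 0.1334]
ee_rot: [180.0, -0.0, -105.9]
contact_force: [-2.4, -0.4, 3.8]
grip_width: -0.0001
grasp_force: 1.9
```

Emit:
{"name": "play_rows", "arguments": {"deltas": [[0,0,0,0.002,0],[0,0,0,0.002,0],[0,0,0,0,0]]}}

```text
time: 22.75
tool_pos: [0.4728, -0.2754, 0.1329]
ee_rot: [180.0, -0.0, -105.9]
contact_force: [-4.9, 1.2, 6.6]
grip_width: 0.0001
grasp_force: 3.4
```

Emit:
{"name": "play_rows", "arguments": {"deltas": [[0,0,0,0.003,0],[0,0,0,0.003,0],[0,0,0,0,0]]}}

```text
time: 23.0
tool_pos: [0.4725, -0.2753, 0.1318]
ee_rot: [179.9, -0.0, -105.9]
contact_force: [-5.8, 2.8, 8.2]
grip_width: -0.0002
grasp_force: 4.4
```

Emit:
{"name": "play_rows", "arguments": {"deltas": [[0,0,0,0.002,0],[0,0,0,0.002,0],[0,0,0,0,0]]}}

```text
time: 23.25
tool_pos: [0.4724, -0.2753, 0.1311]
ee_rot: [179.9, -0.0, -105.9]
contact_force: [-6.5, 2.8, 10.6]
grip_width: 0.0003
grasp_force: 5.3
```

Emit:
{"name": "play_rows", "arguments": {"deltas": [[0,0,0,0.003,0],[0,0,0,0.002,0],[0,0,0,0,0]]}}

```text
time: 23.5
tool_pos: [0.4721, -0.2752, 0.1302]
ee_rot: [179.9, -0.0, -105.9]
contact_force: [-7.5, 4.3, 12.0]
grip_width: -0.0001
grasp_force: 6.2
```

Emit:
{"name": "play_rows", "arguments": {"deltas": [[0,0,0,0.003,0],[0,0,0,0.002,0],[0,0,0,0,0]]}}

```text
time: 23.75
tool_pos: [0.4719, -0.2752, 0.1293]
ee_rot: [179.9, -0.0, -105.9]
contact_force: [-8.4, 3.1, 13.2]
grip_width: -0.0
grasp_force: 7.1
```

The force profile reads as follows: a rise to 16 N at the nose, then a snap with the force falling to 0.5 N at z≈0.135, then a soft end stop. That matches the shut height of 0.135. I back off, go to strap A's start, and check B from pixels.

Emit:
{"name": "play_rows", "arguments": {"deltas": [[0,0,0,-0.03,0],[0,0,0,-0.07,0],[0,0,0,-0.15,0],[0,0,0,-0.18,0],[0,0,0,-0.12,0],[0,0,0,-0.07,0],[0,-0.06,-0.07,0,0],[0,-0.12,-0.14,0,0],[0,-0.12,-0.14,0,0],[0,-0.12,-0.14,0,0],[0,-0.12,-0.14,0,0],[0,-0.1,-0.1,0,0]]}}

```text
time: 24.75
tool_pos: [0.6516, -0.1905, 0.2509]
ee_rot: [180.0, 0.0, -105.9]
contact_force: [0.4, -0.3, 0.6]
grip_width: -0.0002
grasp_force: 0.0
```

```bash
cat > chk2.py <<'E'
from fit import *
n=grab("scene"); o=pickle.load(open("cs2.pkl","rb"))["scene"]
s=env.state(); t=s["tool_pos"]; print("tcp mount",R(-p[2])@(t[:2]-p[:2]),t[2],s["ee_rot"],s["contact_force"])
def face(c,y,th,h=.005):
    P=[W(p,.036-L*np.cos(th)+.024*np.sin(th),y+dy,.106+h+L*np.sin(th)+.024*np.cos(th)) for L in(.03,.04,.05,.06,.07,.076) for dy in(-.006,0,.006)]
    q=proj(c,P); return [int(c["pixels"][int(round(v)),int(round(u))].min()) for u,v in q]
for y,nm in((-.065,"B"),(.065,"A")):
    for th in(0,.1,.2,1.3,1.75): print(nm,th,"old",face(o,y,th)[1::3],"new",face(n,y,th)[1::3])
# end edge of the shut strap B: profile along x across the tip on the top face plane
for y in(-.065,.065):
    xs=np.arange(-.056,-.020,.002)
    q=proj(n,[W(p,x,y,.135) for x in xs]); print(y,[int(n["pixels"][int(round(v)),int(round(u))].min()) for u,v in q])
E
python3 chk2.py | tail -13
```

```text
tcp mount [0.1243354  0.06978464] 0.24979997032040344 [ 1.79980757e+02  5.79490480e-03 -1.05751037e+02] [ 4.70738557 -0.29529889  0.04765088]
B 0 old [193, 86, 96, 97, 89, 89] new [54, 194, 215, 220, 233, 118]
B 0.1 old [231, 85, 93, 91, 91, 93] new [51, 73, 231, 231, 175, 79]
B 0.2 old [217, 97, 88, 93, 92, 92] new [90, 85, 173, 91, 93, 88]
B 1.3 old [94, 92, 98, 130, 89, 94] new [86, 89, 98, 95, 30, 36]
B 1.75 old [110, 108, 109, 108, 121, 110] new [90, 94, 99, 95, 94, 97]
A 0 old [185, 91, 89, 61, 31, 31] new [189, 86, 92, 53, 24, 35]
A 0.1 old [189, 85, 94, 61, 28, 27] new [191, 85, 95, 58, 27, 31]
A 0.2 old [191, 89, 93, 56, 31, 36] new [186, 95, 98, 57, 31, 29]
A 1.3 old [77, 179, 199, 128, 189, 117] new [80, 193, 232, 125, 187, 114]
A 1.75 old [109, 109, 112, 115, 109, 107] new [109, 109, 112, 109, 106, 108]
-0.065 [88, 92, 92, 88, 91, 86, 89, 118, 118, 244, 244, 233, 220, 220, 222, 213, 220, 220]
0.065 [25, 25, 30, 30, 25, 25, 32, 24, 35, 25, 24, 24, 112, 69, 69, 53, 53, 88]
```

Strap B is shut and holds: its face is bright at angle 0 and absent at 1.3 and 1.75. Now strap A, the same way.

Emit:
{"name": "play_rows", "arguments": {"deltas": [[0,0.02,0,0.1,0],[0,0,0,0.16,0],[0,0,0,0.11,0],[0,0,0,0.05,0],[0,0,0,0,0],[0,0,0.06,0,0],[0,0,0.06,0,0],[0,0,0.05,0,0],[0,0,0.05,0,0],[0,0,0.05,0,0],[0,0,0.05,0,0]]}}

```text
time: 25.72
tool_pos: [0.5864, -0.1785, 0.17]
ee_rot: [-179.8, 0.0, -105.9]
contact_force: [2.8, 0.0, 2.6]
grip_width: 0.0001
grasp_force: 1.3
```

Emit:
{"name": "play_rows", "arguments": {"deltas": [[0,0,0.06,0,0],[0,0,0.06,0,0],[0,0,0.06,0,0],[0,0,0.06,0,0],[0,0,0.06,0,0],[0,0,0,0,0]]}}

```text
time: 26.22
tool_pos: [0.5264, -0.1617, 0.1694]
ee_rot: [-180.0, 0.0, -105.9]
contact_force: [-0.4, 0.6, 0.6]
grip_width: -0.0001
grasp_force: 0.2
```

```bash
python3 chk2.py | sed -n 5p
```

```text
tcp mount [-0.00550363  0.06090917] 0.16938050289160322 [-1.79970654e+02  1.86078349e-02 -1.05864570e+02] [-0.03989256 -0.28131909  0.90867791]
```

Emit:
{"name": "play_rows", "arguments": {"deltas": [[0,-0.01,0.018,0.012,0],[0,0,0.018,0.016,0],[0,0,0.016,0.02,0],[0,0,0.014,0.02,0],[0,0,0.012,0.02,0],[0,0,0.012,0.018,0],[0,0,0.01,0.01,0],[0,0,0.006,0.006,0],[0,0,0,0,0]]}}

```text
time: 27.02
tool_pos: [0.5082, -0.1543, 0.1439]
ee_rot: [180.0, 0.0, -105.9]
contact_force: [0.9, 0.4, 1.3]
grip_width: 0.0001
grasp_force: 0.2
```

Emit:
{"name": "play_rows", "arguments": {"deltas": [[0,0,0.005,0.004,0],[0,0,0,0.004,0],[0,0,0,0,0]]}}

```text
time: 27.27
tool_pos: [0.5079, -0.1542, 0.1434]
ee_rot: [-179.9, 0.0, -105.9]
contact_force: [0.1, 0.3, 5.0]
grip_width: -0.0003
grasp_force: 2.6
```

Emit:
{"name": "play_rows", "arguments": {"deltas": [[0,0,0,0.003,0],[0,0,0,0.003,0],[0,0,0,0,0]]}}

```text
time: 27.52
tool_pos: [0.5079, -0.1542, 0.143]
ee_rot: [-179.9, -0.0, -105.9]
contact_force: [-3.4, 2.0, 13.6]
grip_width: -0.0
grasp_force: 6.3
```

Emit:
{"name": "play_rows", "arguments": {"deltas": [[0,0,0,0.003,0],[0,0,0,0.002,0],[0,0,0,0,0]]}}

```text
time: 27.77
tool_pos: [0.508, -0.1542, 0.1428]
ee_rot: [-179.9, -0.0, -105.8]
contact_force: [-5.1, 2.9, 19.9]
grip_width: 0.0003
grasp_force: 9.6
```

Emit:
{"name": "play_rows", "arguments": {"deltas": [[0,0,0,0.002,0],[0,0,0,0.002,0],[0,0,0,0,0]]}}

```text
time: 28.02
tool_pos: [0.5072, -0.1541, 0.1412]
ee_rot: [-180.0, -0.0, -105.9]
contact_force: [-3.7, 2.3, 13.0]
grip_width: -0.0
grasp_force: 6.0
```

Past the peak; I follow it down.

Emit:
{"name": "play_rows", "arguments": {"deltas": [[0,0,0,0.003,0],[0,0,0,0.003,0],[0,0,0,0.003,0],[0,0,0,0,0]]}}

```text
time: 28.35
tool_pos: [0.5064, -0.154, 0.1382]
ee_rot: [179.9, -0.0, -105.9]
contact_force: [-4.3, 2.3, 8.1]
grip_width: -0.0002
grasp_force: 4.0
```

Emit:
{"name": "play_rows", "arguments": {"deltas": [[0,0,0,0.003,0],[0,0,0,0.003,0],[0,0,0,0,0]]}}

```text
time: 28.6
tool_pos: [0.5063, -0.154, 0.1368]
ee_rot: [179.9, -0.0, -105.9]
contact_force: [-3.2, 1.4, 5.2]
grip_width: -0.0
grasp_force: 3.0
```

Emit:
{"name": "play_rows", "arguments": {"deltas": [[0,0,0,0.003,0],[0,0,0,0.003,0],[0,0,0,0,0]]}}

```text
time: 28.85
tool_pos: [0.5064, -0.1541, 0.1353]
ee_rot: [179.9, -0.0, -105.9]
contact_force: [-2.4, 0.6, 2.2]
grip_width: -0.0002
grasp_force: 1.7
```

Emit:
{"name": "play_rows", "arguments": {"deltas": [[0,0,0,0.003,0],[0,0,0,0.003,0],[0,0,0,0,0]]}}

```text
time: 29.1
tool_pos: [0.5071, -0.1541, 0.1341]
ee_rot: [180.0, -0.0, -105.9]
contact_force: [-2.6, -0.1, 4.2]
grip_width: 0.0001
grasp_force: 1.7
```

Emit:
{"name": "play_rows", "arguments": {"deltas": [[0,0,0,0.003,0],[0,0,0,0.003,0],[0,0,0,0.003,0],[0,0,0,0.003,0],[0,0,0,0,0]]}}

```text
time: 29.52
tool_pos: [0.5067, -0.1541, 0.132]
ee_rot: [179.9, -0.0, -105.9]
contact_force: [-5.7, 1.8, 8.2]
grip_width: 0.0001
grasp_force: 4.2
```

Emit:
{"name": "play_rows", "arguments": {"deltas": [[0,0,0,-0.03,0],[0,0,0,-0.07,0],[0,0,0,-0.15,0],[0,0,0,-0.18,0],[0,0,0,-0.18,0],[0,0,0,-0.12,0],[0,0,0,-0.05,0],[0,0,0,0,0],[0,0,0,0,0]]}}

```text
time: 30.27
tool_pos: [0.5077, -0.1539, 0.2878]
ee_rot: [-180.0, 0.0, -105.9]
contact_force: [-0.3, 0.0, -0.4]
grip_width: -0.0001
grasp_force: 0.0
```

```bash
python3 chk2.py | tail -13; python3 chk.py | tail -4
```

```text
tcp mount [-0.0270758   0.06308594] 0.28682759839264527 [ 1.79941850e+02  1.56894530e-02 -1.05897457e+02] [-0.4150319   0.06893269 -0.3334727 ]
B 0 old [193, 86, 96, 97, 89, 89] new [216, 213, 218, 217, 235, 114]
B 0.1 old [231, 85, 93, 91, 91, 93] new [224, 230, 227, 232, 178, 82]
B 0.2 old [217, 97, 88, 93, 92, 92] new [227, 135, 164, 91, 88, 88]
B 1.3 old [94, 92, 98, 130, 89, 94] new [86, 96, 96, 99, 88, 93]
B 1.75 old [110, 108, 109, 108, 121, 110] new [92, 91, 92, 94, 95, 95]
A 0 old [185, 91, 89, 61, 31, 31] new [220, 202, 188, 191, 205, 130]
A 0.1 old [189, 85, 94, 61, 28, 27] new [220, 199, 218, 213, 190, 25]
A 0.2 old [191, 89, 93, 56, 31, 36] new [221, 225, 213, 154, 93, 31]
A 1.3 old [77, 179, 199, 128, 189, 117] new [154, 185, 218, 222, 92, 92]
A 1.75 old [109, 109, 112, 115, 109, 107] new [36, 31, 92, 125, 150, 177]
-0.065 [89, 88, 88, 90, 84, 87, 93, 114, 114, 243, 243, 235, 220, 220, 223, 217, 217, 217]
0.065 [30, 30, 30, 30, 22, 22, 20, 87, 130, 199, 205, 205, 192, 194, 194, 191, 191, 189]
40 bands -93 85 B [ 94.  93.  91.  86.  91. 123. 157. 189. 214.] A [163. 158. 140. 109.  49.  21.  27.  33.  35.  33.]
60 bands -81 85 B [ 92.  95.  96.  93.  95. 123. 163. 199. 220.] A [163. 158. 138. 103.  53.  31.  26.  33.  44.  36.]
80 bands -88 87 B [ 54.  49.  67.  79.  87. 102. 147. 188. 210.] A [149. 149. 141. 115.  80.  44.  30.  32.  32.  31.]
tcp mount [-0.02730141  0.0629742 ] [ 0.50689784 -0.15397988  0.28642715] [ 1.79886497e+02 -6.92076356e-03 -1.05898633e+02]
```

Both straps show the same shut tip line (x ≈ −40 mm), the tube is centred, and the arm is clear.

```bash
python3 -c "
from workcell import env
print(env.hand_in())"
```

```text
the job is handed in; nothing more can be done
None
```

The job is handed in at about 30 s: the tube lies in the V cradle, centred to about 1–2 mm after one regrasp to shift it, and both straps are pressed past their catches and stay shut (at most about 21 N on a strap); no verdict came back.

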